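# Restock the spring pusher tray with tea tins

### The arm

A 7-joint arm with a two-finger parallel gripper is mounted at the origin on the work surface. World frame = base frame: x ahead of the robot, y to its left, z up, the work surface at z = 0. Lengths are in m, angles in rad, forces in N, time in s.
With the tool pointing down it reaches from about 0.425 to 0.925 m from the base axis. Payload 6.8 kg.
Tool frame: the origin (TCP) lies between the finger pads; the fingertips stand 8 mm ahead of it and the grasp point (between the pads) lies 11 mm behind it; z points along the fingers, y is the line along which they close (so a half turn about z gives the same grasp; the last joint's range is limited). The gripper opens to 85 mm and grips with 20 to 120 N. Pads are 22 mm wide; open, the fingers measure 114 mm over their backs; the gripper's body (76 mm by 85 mm) begins 54 mm behind the grasp point. The pads swing forward as they close: fully open they stand 13 mm farther back than shut.
Start: joints at [1.231, 0.477, 0.022, 1.555, -0.011, 1.109, -0.083], TCP at [0.155, -0.657, 0.239] pointing down, gripper open.
Joint ranges: [-2.96, 2.96], [-0.34, 2.1], [-1.41, 1.46], [0.24, 2.44], [-1.37, 4.51], [0.17, 1.92], [-2.96, 2.96]. Speed limits (rad/s): [2.39, 2.39, 3.14, 3.14, 3.14, 3.14, 3.14].

### API

Orientations are given as a rotation vector (axis times angle).
In Python, from cell import r, vision, boxes_of, pinpoint gives the robot as it stands.
- The arm moves only by the tool jog_arm, never from a script. Its argument "rows" is one flat list of numbers, 7 for each row, row after row: the turn, a rotation vector about the tool's x, y, z in degrees, then the shift along the tool's x, y, z in cm, then the finger opening in cm, from 0 to 8.54. In form: [rx, ry, rz, dx, dy, dz, hand, rx, ry, rz, dx, dy, dz, hand, ...]. A call has 1 to 8 rows; each row is the pose to reach, as a shift and turn from the pose commanded when the call began, along the tool's axes at that moment; what a row does not reach only later rows make up. A row lasts 1/12 s, in which the tool goes at most 41.7 mm and 7.16 degrees, less where a joint would pass 70% of its speed; a pose out of reach is approached as far as the arm can. A call with a gripper value outside its range is refused whole. The fingers move at their own pace and stop on an object; the grip force is fixed at half the most. Time passes only in rows, so rows that repeat a pose let the fingers close. It gives the time, the measured TCP pose, the force, the opening and the grip force at its end, in the units of the state.
- r.state(): the state, without advancing time (a new reading comes with each control period).
- vision.read_camera(name): name is "side" or "top"; returns a dict with "pixels" (400x640x3 uint8, red, green, blue), "fovy" (degrees; the focal length in pixels is half the picture's height over the tangent of half this angle, whatever the lens; pixels are square), "cx", "cy" (the principal point, pixels), "camera_from_world" (4x4, takes a point from world to camera coordinates). Camera axes: x right, y down, z forward; pixel columns grow to the right and rows downward; lengths in m; the calibration is good to about 2 mm. A picture is of the moment at which its call begins. There is no depth.
- r.hand_in(): hands the job in; it is judged then, once.
Trained networks look in a picture, given as the dict that the camera call returned (one of the last four; its "shot" number tells which), for a name from the list of things; names that differ only in an ending like _2 or _b are one class to them, and where a whole thing is asked for, a point or a joint stands for the part that bears it (a point fixed in the world has none). Each returns a list of dicts, best first, with "p" (0 to 1); they miss things now and then, are a little off and sometimes report something else, mostly with a low value. They report only what shows in the picture. A call takes as long as a camera call.
- boxes_of(picture, thing): "rect" ([left, top, right, bottom] in pixels, round what is visible of it).
- pinpoint(picture, thing): "position" ([column, row] in pixels: a listed point, or the origin of a listed thing).
The state is a dict: "clock": time; "qpos": joint angles; "qvel": joint speeds; "tau": joint torques, N m; "eef_pos": TCP position; "ee_rot": TCP orientation; "contact_force": force on the tool from outside, world axes, zero at the start; "wrist_torque": the same for the moment, N m; "finger_gap": finger opening in m; "finger_force": force on a finger pad.
Only numpy, scipy, OpenCV 4.12 (cv2) and the standard library are available. Lean on these libraries where they do the work, as an engineer would, in place of code of your own. Each camera call takes 0.05 s, during which the arm holds its last target. There are 200 camera calls.

### The job

Refill the red tea in the spring pusher tray on the bakery counter: take the two loose red tins one at a time, press each back against the row and down behind the front lips, so that all five red tins end upright and square in one row on the lane floor, the row sprung forward against the lips. Work gently, as the tins are thin: the lane only just takes five, so press the row back no further than needed and do not run the pusher into its rear stop, and do not force a tin down onto the lips or walls or drop it in. Leave the green and blue tins and everything else on the counter where they are.

Things in the scene. Friction and masses are not known exactly. Their poses are not given: they have to be found in the camera images.
- tray: Spring pusher tray fixed to the counter: black floor 6 mm thick, one lane 50 mm wide inside, grey side walls 3 mm thick, tops 26 mm above the counter, from x = 1 to 251 mm; back plate at x = 250 mm, 51 mm high. Origin on the counter, mid-lane, under the inner (lane-side) face of the front lips; x runs along the lane into the tray, away from the robot, y across it, z up.
- lips (a point): Midway between the tops of the tray's two white front lips, 24 mm above the counter (18 mm above the lane floor), in the plane of their inner face (tray x = 0). Rigid lips 4 mm thick at the front corners, each reaching 8 mm in front of a tin; between them a 14 mm high white cross bar with a yellow ticket in front.
- pusher: Orange pusher paddle, 44 mm wide, top 66 mm above the lane floor; origin at the foot of its front face, axes as the tray's. A roll spring drives it to the lips, 6 N at the start, 8 N with a full lane; friction under the row adds 2 to 9 N to a push. Face at tray x = 120 mm at the start, hard rear stop at x = 203.5 mm; five tins take 200 mm: 3.5 mm to spare for the last.
- red_tin_a: Loose red tea tin to be loaded, standing on the counter, the same as red_tin_b; 40 mm deep (its x), 46 mm wide (its y), 75 mm tall, edges rounded 2 mm, 90 to 180 g; origin at the centre of its underside, z up; front and back (+x and -x faces, with a white label) are alike
- red_tin_b: Loose red tea tin to be loaded, standing on the counter, the same as red_tin_a; 40 mm deep (its x), 46 mm wide (its y), 75 mm tall, edges rounded 2 mm, 90 to 180 g; origin at the centre of its underside, z up; front and back (+x and -x faces, with a white label) are alike
- row_tin_1: Red tea tin in the lane, first of the row at the start: its front face rests against the lips. 40 mm deep (its x), 46 mm wide (its y), 75 mm tall, edges rounded 2 mm, 90 to 180 g; origin at the centre of its underside, z up; front and back (+x and -x faces, with a white label) are alike
- row_tin_2: Red tea tin in the lane, second of the row at the start; same size
- row_tin_3: Red tea tin in the lane, third of the row at the start, against the pusher; same size
- green_tin: Green tea tin of the same size, to be left alone; origin at the centre of its underside
- blue_tin: Blue tea tin of the same size, to be left alone; origin at the centre of its underside
- jam_jar: Amber jam jar with a yellow lid, 60 mm diameter, 75 mm tall, to be left alone; origin at the centre of its underside
- sugar_bowl: White bowl, 90 mm across, 50 mm tall, to be left alone; origin at the centre of its underside
- card_stand: Wooden block 30 x 60 x 18 mm holding an upright blank card 66 mm wide, 100 mm tall in all, to be left alone; origin at the centre of its underside
- cake_ring: Steel cake ring, 80 mm across, 45 mm tall, to be left alone; origin at the centre of its underside

How it is judged:
On the way, in this order (a step that is already met when the one before it is completed fails the run):
1. one of the loose red tins stands behind the lips on the lane floor and is let go (((x of red_tin_a in the frame of tray between 0.012 and 0.19 m and y of red_tin_a in the frame of tray between -0.004 and 0.004 m and z of red_tin_a in the frame of tray between 0.003 and 0.01 m and angle between red_tin_a's own z axis and vertical below 0.06 rad and angle between the x axis of red_tin_a and the x axis of tray, either way round below 0.1 rad and contact force between the fingers and red_tin_a below 0.1 N) or (x of red_tin_b in the frame of tray between 0.012 and 0.19 m and y of red_tin_b in the frame of tray between -0.004 and 0.004 m and z of red_tin_b in the frame of tray between 0.003 and 0.01 m and angle between red_tin_b's own z axis and vertical below 0.06 rad and angle between the x axis of red_tin_b and the x axis of tray, either way round below 0.1 rad and contact force between the fingers and red_tin_b below 0.1 N))), for 0.2 s.
2. the other one too stands behind the lips on the lane floor and is let go (x of red_tin_a in the frame of tray between 0.012 and 0.19 m and y of red_tin_a in the frame of tray between -0.004 and 0.004 m and z of red_tin_a in the frame of tray between 0.003 and 0.01 m and angle between each of red_tin_a, red_tin_b's own z axis and vertical below 0.06 rad and angle between the x axis of each of red_tin_a, red_tin_b and the x axis of tray, either way round below 0.1 rad and contact force between the fingers and red_tin_a below 0.1 N and x of red_tin_b in the frame of tray between 0.012 and 0.19 m and y of red_tin_b in the frame of tray between -0.004 and 0.004 m and z of red_tin_b in the frame of tray between 0.003 and 0.01 m and contact force between the fingers and red_tin_b below 0.1 N), for 0.2 s.
At the end, for the whole second after the job is handed in: All five red tins stand on the lane floor (foot 3 to 10 mm above the counter, centre 12 to 190 mm behind the lips and within 4 mm of mid-lane), upright within 0.06 rad, square within 0.1 rad, at rest, the first within 2.5 mm of the lips; the other six things within 30 mm of their start (x of red_tin_a in the frame of tray between 0.012 and 0.19 m and y of red_tin_a in the frame of tray between -0.004 and 0.004 m and z of red_tin_a in the frame of tray between 0.003 and 0.01 m and angle between each of red_tin_a, red_tin_b, row_tin_1, row_tin_2, row_tin_3's own z axis and vertical below 0.06 rad and angle between the x axis of each of red_tin_a, red_tin_b, row_tin_1, row_tin_2, row_tin_3 and the x axis of tray, either way round below 0.1 rad and x of red_tin_b in the frame of tray between 0.012 and 0.19 m and y of red_tin_b in the frame of tray between -0.004 and 0.004 m and z of red_tin_b in the frame of tray between 0.003 and 0.01 m and x of row_tin_1 in the frame of tray between 0.012 and 0.19 m and y of row_tin_1 in the frame of tray between -0.004 and 0.004 m and z of row_tin_1 in the frame of tray between 0.003 and 0.01 m and x of row_tin_2 in the frame of tray between 0.012 and 0.19 m and y of row_tin_2 in the frame of tray between -0.004 and 0.004 m and z of row_tin_2 in the frame of tray between 0.003 and 0.01 m and x of row_tin_3 in the frame of tray between 0.012 and 0.19 m and y of row_tin_3 in the frame of tray between -0.004 and 0.004 m and z of row_tin_3 in the frame of tray between 0.003 and 0.01 m and x of any of red_tin_a, red_tin_b in the frame of tray below 0.0225 m and linear speed of each of red_tin_a, red_tin_b below 0.02 m/s and not (distance of green_tin from where it was at the start of the episode above 0.03 m) and not (distance of blue_tin from where it was at the start of the episode above 0.03 m) and not (distance of jam_jar from where it was at the start of the episode above 0.03 m) and not (distance of sugar_bowl from where it was at the start of the episode above 0.03 m) and not (distance of card_stand from where it was at the start of the episode above 0.03 m) and not (distance of cake_ring from where it was at the start of the episode above 0.03 m)); the robot touches nothing.
It fails at once if the pusher is driven against its rear stop: more than 13 N between the last tin of the row and the pusher (contact force between row_tin_3 and pusher above 13 N).
It fails at once if a tin is forced or dropped onto the tray's lips, walls or floor: more than 30 N between a loaded tin and the tray (contact force between any of red_tin_a, red_tin_b and tray above 30 N).
It fails at once if another thing on the counter is moved more than 30 mm (distance of any of green_tin, blue_tin, jam_jar, sugar_bowl, card_stand, cake_ring from where it was at the start of the episode above 0.03 m).
It also fails if it takes over 72 s, if anything falls off the work surface, if the arm or the gripper's body presses on something with over 40 N, if the wrist force passes 120 N, or if a joint passes its speed limit or range.

## Working session

There is one attempt and no reset: what is moved stays moved. The work goes in short steps, Python scripts to look and compute and a tool call to move; the robot and the scene stay as the last step left them, time stands still between calls to the robot, and variables do not carry over. Pictures are saved under pics/ and viewed, at most 10 in all, crops included, and the job is handed in when it is done.

Besides the shell and the picture viewer there is one more tool, called after ">>>" as a command line: name --argument value ..., lists and objects as JSON in quotes. jog_arm: Moves the arm, as the interface text tells. Its arguments: {"type":"object","properties":{"rows":{"type":"array"}},"required":["rows"]}

```bash
mkdir -p pics; ls; cat > h.py <<'E'
import numpy as np, cv2
from cell import r, vision, boxes_of, pinpoint
def K(p):
    f=200/np.tan(np.radians(p["fovy"])/2); return f
def ray(p,uv):
    T=np.array(p["camera_from_world"]);R=T[:3,:3];o=-R.T@T[:3,3];f=K(p)
    d=R.T@np.array([(uv[0]-p["cx"])/f,(uv[1]-p["cy"])/f,1]);return o,d
def atz(p,uv,z):
    o,d=ray(p,uv);return o+d*(z-o[2])/d[2]
def proj(p,X):
    T=np.array(p["camera_from_world"]);c=T[:3,:3]@np.array(X)+T[:3,3];f=K(p)
    return np.array([f*c[0]/c[2]+p["cx"],f*c[1]/c[2]+p["cy"]])
def tri(p,a,q,b):
    o1,d1=ray(p,a);o2,d2=ray(q,b);A=np.stack([d1,-d2],1)
    s=np.linalg.lstsq(A,o2-o1,rcond=None)[0]
    x,y=o1+s[0]*d1,o2+s[1]*d2;return (x+y)/2,np.linalg.norm(x-y)
def save(p,n,box=None,s=1):
    im=p["pixels"][:,:,::-1]
    if box: im=im[box[1]:box[3],box[0]:box[2]]
    cv2.imwrite("pics/"+n,cv2.resize(im,None,fx=s,fy=s,interpolation=cv2.INTER_CUBIC))
E
cat > a.py <<'E'
from h import *
np.set_printoptions(precision=4,suppress=True)
t=vision.read_camera("top");s=vision.read_camera("side")
save(t,"top.png");save(s,"side.png")
for n,p in(("top",t),("side",s)):
    T=np.array(p["camera_from_world"]);print(n,p["fovy"],p["cx"],p["cy"],-T[:3,:3].T@T[:3,3],T[:3,:3].tolist())
    for k in["tray","lips","pusher","red_tin_a","green_tin","blue_tin","jam_jar","sugar_bowl","card_stand","cake_ring"]:
        for d in pinpoint(p,k)[:6]:
            if d["p"]>.2: print(k,d["p"],np.round(d["position"],1),atz(p,d["position"],{"lips":.024,"pusher":.006}.get(k,0)))
print(r.state())
E
python3 a.py
```

```text
pics
top 47.193574208089586 325.1145767001449 212.2842638709997 [0.3684 0.0805 1.2025] [[-0.01347307007507152, -0.9998994504071818, 0.004423285901689775], [-0.9786848813197643, 0.012280350125267217, -0.20500023433381648], [0.20492530214414967, -0.007090985560324265, -0.9787519289712343]]
lips 0.78 [314.8 235.6] [0.5535 0.0996 0.024 ]
lips 0.68 [204.9 282.9] [0.4354 0.3803 0.024 ]
lips 0.53 [311.8 214.4] [0.6099 0.107  0.024 ]
lips 0.41 [189.8 234.7] [0.56   0.4245 0.024 ]
pusher 0.74 [313.9 232.1] [0.5657 0.1022 0.006 ]
pusher 0.43 [313.7 197.4] [0.6602 0.1019 0.006 ]
red_tin_a 0.93 [405.3 221.3] [ 0.5929 -0.1423  0.    ]
red_tin_a 0.88 [449.8 262.1] [ 0.4824 -0.2539  0.    ]
red_tin_a 0.73 [314.3 199.6] [0.6555 0.1005 0.    ]
red_tin_a 0.37 [207.3 285.7] [0.4295 0.3799 0.    ]
green_tin 0.7 [385.1 277.4] [ 0.4448 -0.0823  0.    ]
blue_tin 0.94 [471.8 209.1] [ 0.624  -0.3231  0.    ]
jam_jar 0.59 [422.  174.8] [ 0.7215 -0.1944  0.    ]
sugar_bowl 0.82 [193.1 238.4] [0.5539 0.4223 0.    ]
card_stand 0.72 [205.2 283.8] [0.4345 0.3855 0.    ]
card_stand 0.5 [315.3 230.3] [0.5715 0.0985 
[... 837 characters left out ...]
0.5612 0.4306 0.    ]
card_stand 0.71 [250.5 166.8] [0.4248 0.4009 0.    ]
cake_ring 0.85 [330.  161.3] [0.7077 0.3642 0.    ]
cake_ring 0.32 [332.2 205.3] [0.6454 0.1184 0.    ]
{'clock': 1.1, 'qpos': array([ 1.2309,  0.477 ,  0.0224,  1.5554, -0.0115,  1.1093, -0.0831]), 'qvel': array([ 0.0007, -0.    ,  0.0007,  0.0013, -0.0001, -0.0003, -0.0011]), 'tau': array([  0.0005, -59.6335,   1.6065, -28.1548,   0.0124,   0.0015,
         0.    ]), 'eef_pos': array([ 0.1551, -0.657 ,  0.2393]), 'ee_rot': array([-3.1205, -0.3633, -0.    ]), 'contact_force': array([-0.2002,  0.6433,  0.4544]), 'wrist_torque': array([-0.0196,  0.0472,  0.0168]), 'finger_force': 0.0, 'finger_gap': 0.08549787063328931}
```

View pictures.

```bash
python3 - <<'E'
import cv2
t=cv2.imread('pics/top.png');s=cv2.imread('pics/side.png')
cv2.imwrite('pics/topc.png',cv2.resize(t[150:310,180:500],None,fx=2.5,fy=2.5,interpolation=2))
cv2.imwrite('pics/sidec.png',cv2.resize(s[140:360,230:430],None,fx=2.7,fy=2.7,interpolation=2))
E
```

```text
(no output)
```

View pics/topc.png

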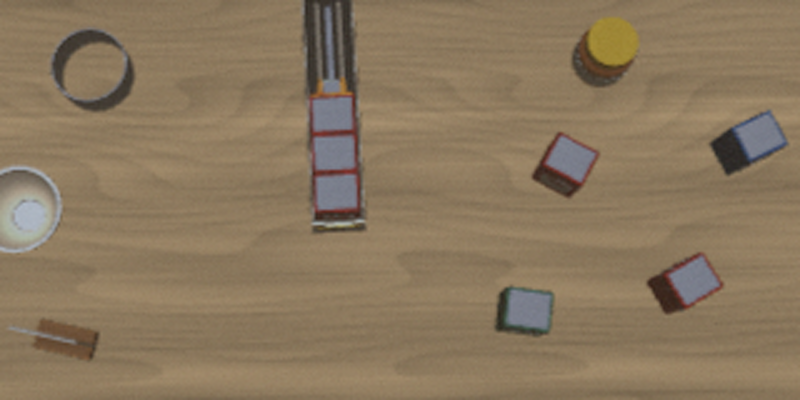

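View pics/sidec.png

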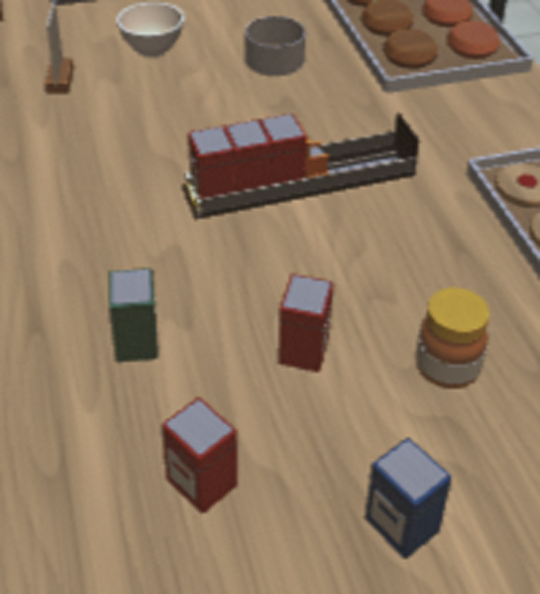

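```bash
cat > b.py <<'E'
from h import *
from scipy.optimize import least_squares
np.set_printoptions(precision=4,suppress=True)
def tops(p,amin=60,amax=700):
    im=p["pixels"].astype(int);R,G,B=im[...,0],im[...,1],im[...,2]
    m=((B-R>5)&(G>105)).astype(np.uint8)
    n,l,st,c=cv2.connectedComponentsWithStats(m,connectivity=4)
    return [(c[i],(l==i).astype(np.uint8)) for i in range(1,n) if amin<st[i,4]<amax],m
def fit(p,mask,x0,z,a=.040,b=.046,inset=.0):
    # fit rect centre+yaw by weighted moments of mask vs moments of projected rect
    ys,xs=np.nonzero(mask);d=np.array([atz(p,(x,y),z)[:2] for x,y in zip(xs,ys)])
    c=d.mean(0);C=np.cov((d-c).T);w,v=np.linalg.eigh(C)
    ang=np.degrees(np.arctan2(v[1,0],v[0,0])) # short axis
    bx=cv2.minAreaRect((d*1e4).astype(np.float32));return c,(ang+90)%180-90,np.sqrt(12*w)*1e3,bx[1],bx[2]
if __name__=="__main__":
    t=vision.read_camera("top");s=vision.read_camera("side")
    for n,p in(("top",t),("side",s)):
        T,m=tops(p)
        for c,mk in T:
            x=atz(p,c,.075)
            z=.081 if abs(x[1]-.1)<.06 else .075
            print(n,np.round(c,1),*fit(p,mk,None,z))
E
python3 b.py
```

```text
top [382.4  98. ] [ 0.9134 -0.0843] 0.16237254405305634 [230.8573 447.6178] (1652.2130126953125, 3274.752685546875) 0.07609624415636063
top [180.1 105.4] [0.899  0.4511] 2.082372987623728 [284.6104 580.8522] (1938.0538330078125, 4422.20947265625) 0.06600752472877502
top [398.8  83.1] [ 0.9552 -0.1297] -73.75857641657038 [54.4468 56.6928] (563.0267333984375, 584.0700073242188) 87.61421203613281
top [427.2  82.7] [ 0.9556 -0.2058] -84.25363941787491 [55.2279 55.7623] (592.3867797851562, 552.65771484375) 89.35454559326172
top [342.   83.7] [0.9551 0.0225] 4.397793606945697 [55.5696 55.7273] (576.080810546875, 576.6485595703125) 60.870018005371094
top [370.4  83.5] [ 0.9548 -0.0536] -12.18370756961292 [55.1544 55.7286] (562.866455078125, 555.2656860351562) 88.33283996582031
top [311.7 172.5] [0.7075 0.1052] -88.41812270602776 [ 7.8769 91.8775] (101.48731994628906, 851.9937133789062) 89.61570739746094
top [312.6 195.2] [0.6476 0.1034] 18.089319674351884 [31.2686 35.8692] (328.6223449707031, 311.851806640625) 89.38488006591797
top [483.8 203.9] [ 0.6212 -0.3293] 30.208694626091614 [33.3429
[... 2093 characters left out ...]
8, 567.4861450195312) 46.36806106567383
side [278.  245.8] [ 0.4481 -0.0876] -13.597807226618158 [36.0833 40.8279] (406.09783935546875, 343.9024353027344) 81.42475891113281
side [343.4 248.6] [ 0.5985 -0.1364] -31.180474280315252 [30.8381 37.8224] (371.3936462402344, 303.5178527832031) 59.82803726196289
side [498.9 260.4] [ 0.9349 -0.2625] 81.85676637420727 [52.8218 55.3696] (549.9129638671875, 555.2337646484375) 46.387813568115234
side [303.2 297.7] [ 0.4743 -0.2518] 26.760975079654145 [32.04   38.4347] (317.2781066894531, 383.4815979003906) 28.786802291870117
side [382.3 313.3] [ 0.6202 -0.3287] 22.149134009129767 [34.7245 40.5815] (352.36737060546875, 411.4999084472656) 24.842571258544922
```

```bash
cat > g.py <<'E'
import sys,numpy as np
from scipy.spatial.transform import Rotation as Ro
from cell import r
def goal(x,y,z,yaw):
    s=r.state();R=Ro.from_rotvec(s["ee_rot"]);p=s["eef_pos"]
    a=np.radians(yaw);G=Ro.from_matrix([[np.cos(a),np.sin(a),0],[np.sin(a),-np.cos(a),0],[0,0,-1]])
    rv=np.degrees((R.inv()*G).as_rotvec());d=R.inv().apply(np.array([x,y,z])-p)*100
    M=R.as_matrix();print("at",p.round(4),"yaw",np.degrees(np.arctan2(M[1,0],M[0,0])).round(2),"F",s["contact_force"].round(1),"gap",round(s["finger_gap"],4),"t",s["clock"])
    print("turn",rv.round(2),"shift cm",d.round(2))
if __name__=="__main__": goal(*map(float,sys.argv[1:5]))
E
python3 g.py 0.4751 -0.2515 0.12 28.8
```

```text
at [ 0.1551 -0.657   0.2393] yaw 13.28 F [ 0.5  0.8 -0.3] gap 0.0855 t 1.2
turn [  0.     0.   -15.52] shift cm [ 40.46 -32.11  11.93]
```

>>> jog_arm --rows '[0,0,-15.5,40.5,-32.1,11.9,8.5,0,0,-15.5,40.5,-32.1,11.9,8.5,0,0,-15.5,40.5,-32.1,11.9,8.5,0,0,-15.5,40.5,-32.1,11.9,8.5,0,0,-15.5,40.5,-32.1,11.9,8.5,0,0,-15.5,40.5,-32.1,11.9,8.5,0,0,-15.5,40.5,-32.1,11.9,8.5,0,0,-15.5,40.5,-32.1,11.9,8.5]'

```text
clock: 1.87
eef_pos: [0.3574, -0.4006, 0.1645]
ee_rot: [3.042, 0.78, 0.001]
contact_force: [0.2, -0.0, -0.3]
finger_gap: 0.0848
finger_force: 0.0
```

```bash
python3 g.py 0.4751 -0.2515 0.12 28.8
```

```text
at [ 0.3574 -0.4006  0.1645] yaw 28.76 F [ 0.2 -0.  -0.3] gap 0.0848 t 1.8667
turn [ 0.05 -0.02 -0.04] shift cm [17.49 -7.42  4.45]
```

>>> jog_arm --rows '[0,0,0,17.5,-7.4,4.4,8.5,0,0,0,17.5,-7.4,4.4,8.5,0,0,0,17.5,-7.4,4.4,8.5,0,0,0,17.5,-7.4,4.4,8.5,0,0,0,17.5,-7.4,4.4,8.5,0,0,0,17.5,-7.4,4.4,8.5,0,0,0,17.5,-7.4,4.4,8.5]'

```text
clock: 2.45
eef_pos: [0.4753, -0.2511, 0.1202]
ee_rot: [-3.041, -0.787, 0.0]
contact_force: [-0.8, -1.0, -0.1]
finger_gap: 0.0852
finger_force: 0.0
```

```bash
python3 g.py 0.4751 -0.2515 0.037 28.8
```

```text
at [ 0.4753 -0.2511  0.1202] yaw 29.02 F [-0.8 -1.  -0.1] gap 0.0852 t 2.45
turn [-0.04 -0.01  0.22] shift cm [-0.03  0.03  8.32]
```

Descend and close.

>>> jog_arm --rows '[0,0,0,0,0.0,4,8.5,0,0,0,0,0,7,8.5,0,0,0,0,0,8.3,8.5,0,0,0,0,0,8.3,8.5,0,0,0,0,0,8.3,4,0,0,0,0,0,8.3,4,0,0,0,0,0,8.3,4,0,0,0,0,0,8.3,4]'

```text
clock: 3.12
eef_pos: [0.4753, -0.2539, 0.0392]
ee_rot: [3.041, 0.779, 0.004]
contact_force: [0.4, -0.7, 0.2]
finger_gap: 0.0456
finger_force: 61.3
```

>>> jog_arm --rows '[0,0,0,0,0,0,4,0,0,0,0,0,0,4,0,0,0,0,0,0,4,0,0,0,0,0,0,4,0,0,0,0,0,0,4]'

```text
clock: 3.53
eef_pos: [0.4753, -0.2539, 0.0392]
ee_rot: [3.041, 0.78, 0.003]
contact_force: [-1.0, -0.2, 6.1]
finger_gap: 0.0459
finger_force: 61.9
```

```bash
python3 g.py 0.4751 -0.2515 0.157 2.5
```

```text
at [ 0.4753 -0.2539  0.0392] yaw 28.76 F [-1.  -0.2  6.1] gap 0.0459 t 3.5333
turn [ 0.13 -0.12 26.26] shift cm [  0.11  -0.19 -11.78]
```

>>> jog_arm --rows '[0,0,0,0,0,-2,4,0,0,0,0,0,-6,4,0,0,0,0,0,-10,4,0,0,10,0,0,-11.8,4,0,0,20,0,0,-11.8,4,0,0,26.3,0,0,-11.8,4,0,0,26.3,0,0,-11.8,4,0,0,26.3,0,0,-11.8,4]'

```text
clock: 4.2
eef_pos: [0.4743, -0.253, 0.1564]
ee_rot: [3.14, 0.064, 0.002]
contact_force: [0.3, 0.3, -0.7]
finger_gap: 0.0455
finger_force: 61.6
```

```bash
python3 g.py 0.4867 0.0966 0.145 2.5
```

```text
at [ 0.4743 -0.253   0.1564] yaw 2.32 F [ 0.3  0.3 -0.7] gap 0.0455 t 4.2
turn [ 0.04 -0.06 -0.18] shift cm [  2.65 -34.88   1.11]
```

>>> jog_arm --rows '[0,0,0,2.6,-34.9,1,4,0,0,0,2.6,-34.9,1,4,0,0,0,2.6,-34.9,1,4,0,0,0,2.6,-34.9,1,4,0,0,0,2.6,-34.9,1,4,0,0,0,2.6,-34.9,1,4,0,0,0,2.6,-34.9,1,4,0,0,0,2.6,-34.9,1,4]'

```text
clock: 4.87
eef_pos: [0.4843, 0.0819, 0.1464]
ee_rot: [3.141, 0.073, 0.001]
contact_force: [1.3, 0.0, -1.0]
finger_gap: 0.0457
finger_force: 61.8
```

```bash
python3 g.py 0.4867 0.0966 0.072 2.5
```

```text
at [0.4843 0.0819 0.1464] yaw 2.66 F [ 1.3  0.  -1. ] gap 0.0457 t 4.8667
turn [ 0.   -0.05  0.16] shift cm [ 0.3  -1.46  7.44]
```

>>> jog_arm --rows '[0,0,0,0.3,-1.5,2,4,0,0,0,0.3,-1.5,5,4,0,0,0,0.3,-1.5,7,4,0,0,0,0.3,-1.5,7.4,4,0,0,0,0.3,-1.5,7.4,4,0,0,0,0.3,-1.5,7.4,4]'

```text
clock: 5.37
eef_pos: [0.4875, 0.095, 0.0727]
ee_rot: [-3.141, -0.069, -0.001]
contact_force: [-0.3, -0.0, -1.0]
finger_gap: 0.046
finger_force: 61.8
```

```bash
python3 g.py 0.4867 0.0966 0.067 2.5; cat > c.py <<'E'
from b import *
import sys
t=vision.read_camera("top");s=vision.read_camera("side")
save(t,"t%s.png"%sys.argv[1],(250,130,380,290),3.6);save(s,"s%s.png"%sys.argv[1],(240,130,400,250),5)
np.savez("shot%s.npz"%sys.argv[1],t=t["pixels"],s=s["pixels"])
for n,p in(("top",t),("side",s)):
    for c,mk in tops(p)[0]:
        x=atz(p,c,.081)
        if abs(x[1]-.1)<.06 and .4<x[0]<.7: print(n,np.round(c,1),*fit(p,mk,None,.081))
    for d in pinpoint(p,"lips")[:2]: print(n,"lips",d["p"],atz(p,d["position"],.024))
    print(n,"tcp px",proj(p,r.state()["eef_pos"]))
h=np.hstack([cv2.resize(cv2.imread("pics/t%s.png"%sys.argv[1]),(390,480)),cv2.resize(cv2.imread("pics/s%s.png"%sys.argv[1])[:, :410],(410,480))])
cv2.imwrite("pics/c%s.png"%sys.argv[1],h)
E
python3 c.py 1
```

```text
at [0.4875 0.095  0.0727] yaw 2.52 F [-0.3 -0.  -1. ] gap 0.046 t 5.3667
turn [-0.   -0.04  0.02] shift cm [-0.07 -0.16  0.57]
top [312.6 195.2] [0.6475 0.1033] 15.233932216860921 [31.588  35.8829] (328.6223449707031, 311.8947448730469) 89.38488006591797
top [311.8 209.3] [0.6113 0.1057] 30.398073515652072 [24.5611 36.3158] (351.4686279296875, 307.184326171875) 89.35924530029297
top tcp px [316.5074 258.7122]
side [334.2 186.7] [0.6454 0.1037] 1.0637817805983616 [31.9592 37.5884] (313.5224914550781, 362.55487060546875) 3.7107460498809814
side [321.1 189.1] [0.6058 0.102 ] -2.5184421461736974 [31.7553 37.3503] (306.6357727050781, 367.75640869140625) 1.2372636795043945
side [307.8 191.6] [0.5657 0.1   ] -6.901674791976518 [31.6349 37.0682] (309.1717529296875, 362.3161926269531) 2.8685433864593506
side tcp px [281.4177 198.9624]
```

View pics/c1.png

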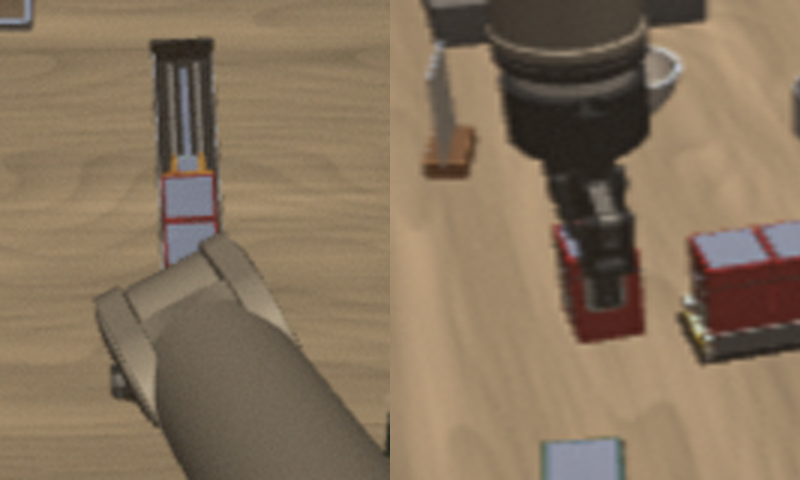

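```bash
cat > d.py <<'E'
from b import *
d=np.load("shot1.npz");t=vision.read_camera("top");s=vision.read_camera("side")
g=d["t"].astype(float).mean(2)
L=[]
for row in range(150,184,3):
    pr=g[row-1:row+2,285:340].mean(0)
    bgL=pr[:8].mean();bgR=pr[-8:].mean();x=np.arange(285,340)
    i=np.argmax(pr<bgL*.75);e1=285+i-1+(pr[i-1]-bgL*.75)/(pr[i-1]-pr[i])
    j=len(pr)-1-np.argmax(pr[::-1]<bgR*.75);e2=285+j+(bgR*.75-pr[j])/(pr[j+1]-pr[j])
    a,b=atz(t,(e1,row),.026),atz(t,(e2,row),.026);L.append((a+b)[:2]/2);print(row,round(e1,1),round(e2,1),((a+b)/2)[:2],(a-b)[1])
L=np.array(L);k=np.polyfit(L[:,0],L[:,1],1);print("lane deg",np.degrees(np.arctan(k[0])),"y at .5466",np.polyval(k,.5466),"y at .70",np.polyval(k,.7))
p=r.state()["eef_pos"];foot=p[2]-.0392;a=np.radians(2.5);u=np.array([np.cos(a),np.sin(a)]);v=np.array([-u[1],u[0]])
for sx,sy,z in((-20,-23,0),(20,-23,0),(-20,-23,75),(-20,23,75),(20,-23,75)):
    X=p[:2]+u*sx/1e3+v*sy/1e3;print(sx,sy,z,proj(s,[*X,foot+z/1e3]))
for n,z in((.0,.026),):
    for x in(1,251):
        for y in (-28,):
            X=np.array([.5466,.0992])+u*x/1e3+v*y/1e3;print("wall",proj(s,[*X,.026]))
im=d["s"][175:225,265:320,::-1];cv2.imwrite("pics/z.png",cv2.resize(im,None,fx=14,fy=11,interpolation=0))
E
python3 d.py
```

```text
150 301.3 320.1 [0.7872 0.1086] 0.050767847950805314
153 301.3 320.1 [0.7786 0.1086] 0.05063779592306855
156 301.2 320.0 [0.7702 0.1089] 0.050493424140941504
159 301.1 320.0 [0.7617 0.1092] 0.05079626766784279
162 301.2 320.9 [0.7532 0.1079] 0.052846825016434465
165 300.8 321.2 [0.7448 0.1081] 0.054606213549488566
168 302.1 321.1 [0.7364 0.1064] 0.050895459704632065
171 302.2 321.1 [0.728  0.1063] 0.050585889981136264
174 302.3 321.0 [0.7197 0.1064] 0.04999013207333322
177 302.2 320.9 [0.7114 0.1069] 0.049823189185955505
180 302.1 321.8 [0.7031 0.1058] 0.052435910550084036
183 302.4 322.2 [0.6948 0.105 ] 0.052901622580739965
lane deg 2.370139129367722 y at .5466 0.09931549928341359 y at .70 0.1056647779568066
-20 -23 0 [277.0581 216.0474]
20 -23 0 [290.7967 213.3694]
-20 -23 75 [274.9885 194.9956]
-20 23 75 [271.6857 185.4791]
20 -23 75 [289.3921 192.3765]
wall [304.7375 213.5056]
wall [384.1467 197.8857]
```

View pics/z.png

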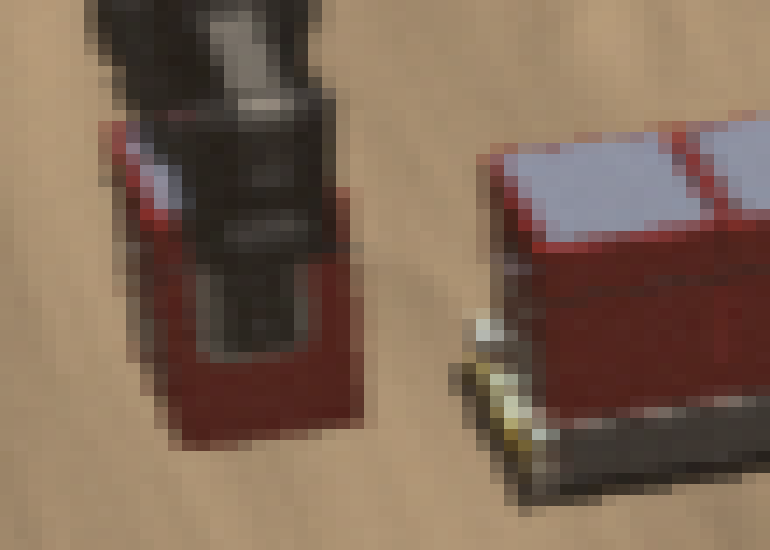

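```bash
python3 g.py 0.5216 0.0983 0.067 2.4
```

```text
at [0.4876 0.0951 0.0729] yaw 2.47 F [-1.1 -0.3 -0.8] gap 0.0454 t 5.6667
turn [-0.01 -0.1   0.07] shift cm [ 3.41 -0.18  0.6 ]
```

>>> jog_arm --rows '[0,0,0,1,-0.18,0.6,4,0,0,0,2,-0.18,0.6,4,0,0,0,3,-0.18,0.6,4,0,0,0,3.4,-0.18,0.6,4,0,0,0,3.4,-0.18,0.6,4,0,0,0,3.4,-0.18,0.6,4]'

```text
clock: 6.17
eef_pos: [0.521, 0.0984, 0.0658]
ee_rot: [3.141, 0.067, -0.001]
contact_force: [-0.5, 0.1, 0.6]
finger_gap: 0.0454
finger_force: 61.8
```

```bash
python3 g.py 0.5266 0.0985 0.067 2.4
```

```text
at [0.521  0.0984 0.0658] yaw 2.46 F [-0.5  0.1  0.6] gap 0.0454 t 6.1667
turn [0.   0.02 0.06] shift cm [ 0.56  0.01 -0.12]
```

>>> jog_arm --rows '[0,0,0,0.2,0,-0.1,4,0,0,0,0.4,0,-0.1,4,0,0,0,0.4,0,-0.1,4,0,0,0,0.4,0,-0.1,4]'

```text
clock: 6.5
eef_pos: [0.5248, 0.0986, 0.0671]
ee_rot: [-3.141, -0.068, -0.0]
contact_force: [-0.5, -0.3, -0.5]
finger_gap: 0.0454
finger_force: 61.8
```

>>> jog_arm --rows '[0,0,0,0.1,0,0,4,0,0,0,0.1,0,0,4]'

```text
clock: 6.67
eef_pos: [0.5256, 0.0986, 0.067]
ee_rot: [3.141, 0.068, -0.001]
contact_force: [-1.2, 0.2, -1.2]
finger_gap: 0.0451
finger_force: 61.9
```

>>> jog_arm --rows '[0,0,0,0.1,0,0,4,0,0,0,0.1,0,0,4]'

```text
clock: 6.83
eef_pos: [0.5256, 0.0985, 0.0667]
ee_rot: [3.14, 0.068, -0.004]
contact_force: [-5.4, -0.4, 1.8]
finger_gap: 0.0453
finger_force: 62.0
```

>>> jog_arm --rows '[0,0,0,0.1,0,0,4,0,0,0,0.1,0,0,4]'

```text
clock: 7.0
eef_pos: [0.5255, 0.0985, 0.0664]
ee_rot: [3.14, 0.068, -0.007]
contact_force: [-6.9, -0.3, 3.1]
finger_gap: 0.0456
finger_force: 62.2
```

>>> jog_arm --rows '[0,0,0,0.1,0,0,4,0,0,0,0.1,0,0,4]'

```text
clock: 7.17
eef_pos: [0.5256, 0.0984, 0.0662]
ee_rot: [3.139, 0.068, -0.01]
contact_force: [-9.3, -1.7, 3.3]
finger_gap: 0.0456
finger_force: 62.3
```

>>> jog_arm --rows '[0,0,0,0.1,0,0,4,0,0,0,0.2,0,0,4,0,0,0,0.3,0,0,4,0,0,0,0.4,0,0,4,0,0,0,0.5,0,0,4,0,0,0,0.6,0,0,4]'

```text
clock: 7.67
eef_pos: [0.53, 0.0984, 0.0659]
ee_rot: [3.139, 0.069, -0.014]
contact_force: [-14.4, -0.5, 7.4]
finger_gap: 0.0456
finger_force: 62.5
```

>>> jog_arm --rows '[0,0,0,0.1,0,-0.1,4,0,0,0,0.2,0,-0.2,4,0,0,0,0.3,0,-0.25,4,0,0,0,0.4,0,-0.25,4,0,0,0,0.5,0,-0.25,4,0,0,0,0.6,0,-0.25,4]'

```text
clock: 8.17
eef_pos: [0.5372, 0.0986, 0.0678]
ee_rot: [3.139, 0.068, -0.012]
contact_force: [-7.2, 0.2, -3.6]
finger_gap: 0.0456
finger_force: 61.8
```

>>> jog_arm --rows '[0,0,0,0.2,0,0,4,0,0,0,0.4,-0.02,0,4,0,0,0,0.6,-0.02,0,4,0,0,0,0.8,-0.02,0,4,0,0,0,1.0,-0.02,0,4,0,0,0,1.2,-0.02,0,4,0,0,0,1.4,-0.02,0,4,0,0,0,1.6,-0.02,0,4]'

```text
clock: 8.83
eef_pos: [0.5531, 0.0993, 0.0677]
ee_rot: [3.139, 0.068, -0.012]
contact_force: [-7.4, -0.3, -3.7]
finger_gap: 0.0453
finger_force: 61.8
```

```bash
python3 g.py 0.5686 0.1002 0.067 2.4
```

```text
at [0.5531 0.0993 0.0677] yaw 2.48 F [-7.4 -0.3 -3.7] gap 0.0453 t 8.8333
turn [0.1  0.44 0.08] shift cm [ 1.55 -0.02  0.06]
```

>>> jog_arm --rows '[0,0.1,0,0.2,0,0,4,0,0.2,0,0.4,0,0,4,0,0.3,0,0.6,-0.02,0,4,0,0.4,0,0.8,-0.02,0,4,0,0.4,0,1.0,-0.02,0,4,0,0.4,0,1.2,-0.02,0,4,0,0.4,0,1.4,-0.02,0,4,0,0.4,0,1.55,-0.02,0,4]'

```text
clock: 9.5
eef_pos: [0.5681, 0.1, 0.0673]
ee_rot: [3.139, 0.068, -0.003]
contact_force: [-7.5, -0.9, -5.0]
finger_gap: 0.0452
finger_force: 61.8
```

```bash
python3 g.py 0.5686 0.1002 0.047 2.4; python3 c.py 2; python3 - <<'E'
import cv2,numpy as np
d=np.load("shot2.npz");cv2.imwrite("pics/z2.png",cv2.resize(d["s"][170:225,280:345,::-1],None,fx=12,fy=10,interpolation=0))
E
```

```text
at [0.5681 0.1    0.0673] yaw 2.46 F [-7.5 -0.9 -5. ] gap 0.0452 t 9.5
turn [0.12 0.12 0.06] shift cm [ 0.06 -0.03  2.03]
top lips 0.54 [0.4377 0.3657 0.024 ]
top tcp px [314.2692 227.1013]
side [348.  184.2] [0.6883 0.1055] -1.9785261885082264 [30.8179 37.1733] (302.29217529296875, 365.2021179199219) 2.210236072540283
side [335.2 186.5] [0.6485 0.1039] 11.295111395228929 [31.2572 36.9218] (308.22589111328125, 362.5112609863281) 0.7257555723190308
side [322.7 189. ] [0.6104 0.1015] -20.438790527255804 [26.6011 38.3827] (302.3319091796875, 367.6473388671875) 0.8281337022781372
side tcp px [308.7407 195.2571]
```

View pics/z2.png

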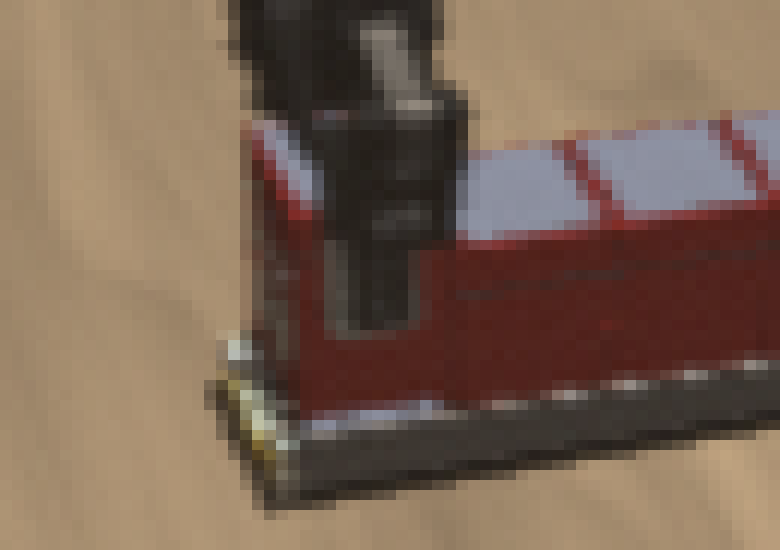

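>>> jog_arm --rows '[0,0,0,0.02,-0.01,0.15,4,0,0,0,0.02,-0.01,0.3,4,0,0,0,0.02,-0.01,0.45,4,0,0,0,0.02,-0.01,0.6,4]'

```text
clock: 10.03
eef_pos: [0.5684, 0.1004, 0.0623]
ee_rot: [3.139, 0.068, -0.002]
contact_force: [-11.3, -1.2, 5.6]
finger_gap: 0.0456
finger_force: 62.9
```

>>> jog_arm --rows '[0,0,0,0,0,0.15,4,0,0,0,0,0,0.3,4,0,0,0,0,0,0.45,4]'

```text
clock: 10.28
eef_pos: [0.5684, 0.1005, 0.0579]
ee_rot: [3.139, 0.068, -0.002]
contact_force: [-11.5, -0.6, 5.0]
finger_gap: 0.0456
finger_force: 62.9
```

>>> jog_arm --rows '[0,0,0,0,0,0.15,4,0,0,0,0,0,0.3,4,0,0,0,0,0,0.45,4,0,0,0,0,0,0.6,4,0,0,0,0,0,0.75,4,0,0,0,0,0,0.9,4]'

```text
clock: 10.78
eef_pos: [0.5684, 0.1004, 0.0489]
ee_rot: [3.139, 0.068, -0.002]
contact_force: [-12.0, -1.3, 6.5]
finger_gap: 0.0453
finger_force: 62.9
```

>>> jog_arm --rows '[0,0,0,0,0,0.1,4,0,0,0,0,0,0.2,4,0,0,0,0,0,0.3,4]'

```text
clock: 11.03
eef_pos: [0.5684, 0.1004, 0.0459]
ee_rot: [3.139, 0.068, -0.002]
contact_force: [-11.7, -1.1, 5.5]
finger_gap: 0.0453
finger_force: 62.9
```

>>> jog_arm --rows '[0,0,0,0,0,0.05,4,0,0,0,0,0,0.1,4,0,0,0,0,0,0.1,4]'

```text
clock: 11.28
eef_pos: [0.5684, 0.1004, 0.0452]
ee_rot: [3.139, 0.068, -0.002]
contact_force: [-13.6, -1.8, 8.8]
finger_gap: 0.0456
finger_force: 63.5
```

>>> jog_arm --rows '[0,0,0,-0.1,0,0,4,0,0,0,-0.2,0,0,4,0,0,0,-0.3,0,0,4,0,0,0,-0.4,0,0,4]'

```text
clock: 11.62
eef_pos: [0.5672, 0.1005, 0.0453]
ee_rot: [3.14, 0.068, 0.007]
contact_force: [-4.0, -1.2, -2.5]
finger_gap: 0.0453
finger_force: 62.3
```

>>> jog_arm --rows '[0,0,0,-0.08,0,0,4,0,0,0,-0.15,0,0,4,0,0,0,-0.15,0,0,5,0,0,0,-0.15,0,0,6,0,0,0,-0.15,0,0,7,0,0,0,-0.15,0,0,7,0,0,0,-0.15,0,0,7]'

```text
clock: 12.2
eef_pos: [0.5681, 0.1012, 0.0464]
ee_rot: [-3.14, -0.068, -0.014]
contact_force: [-0.0, 0.7, -0.6]
finger_gap: 0.0701
finger_force: 0.0
```

>>> jog_arm --rows '[0,0,0,0,0,-2,7,0,0,0,0,0,-5,7.5,0,0,0,0,0,-9,8.5,0,0,0,0,0,-11,8.5]'

```text
clock: 12.53
eef_pos: [0.5682, 0.1015, 0.16]
ee_rot: [-3.139, -0.068, -0.019]
contact_force: [0.3, 0.0, 0.4]
finger_gap: 0.0853
finger_force: 0.0
```

```bash
python3 g.py 0.5989 -0.1361 0.12 -29.5;
```

```text
at [0.5682 0.1015 0.16  ] yaw 2.48 F [0.3 0.  0.4] gap 0.0853 t 12.5333
turn [-0.26 -0.65 31.98] shift cm [ 1.99 23.87  4.  ]
```

>>> jog_arm --rows '[0,0,0,2,23.9,0,8.5,0,-0.6,32,2,23.9,0,8.5,0,-0.6,32,2,23.9,2,8.5,0,-0.6,32,2,23.9,4,8.5,0,-0.6,32,2,23.9,4,8.5,0,-0.6,32,2,23.9,4,8.5,0,-0.6,32,2,23.9,4,8.5,0,-0.6,32,2,23.9,4,8.5]'

```text
clock: 13.2
eef_pos: [0.5965, -0.1402, 0.1154]
ee_rot: [-3.036, 0.807, 0.007]
contact_force: [-0.2, 1.1, 0.5]
finger_gap: 0.0847
finger_force: 0.0
```

```bash
python3 g.py 0.5989 -0.1361 0.037 -29.5; python3 c.py 3
```

```text
at [ 0.5965 -0.1402  0.1154] yaw -29.79 F [-0.2  1.1  0.5] gap 0.0847 t 13.2
turn [ 0.04  0.24 -0.29] shift cm [ 0.04 -0.48  7.84]
top [311.6 180. ] [0.6875 0.1056] 20.650272357108378 [31.4542 36.2634] (354.87109375, 316.2673034667969) 89.7439193725586
top [312.6 195.3] [0.6475 0.1033] 16.97645194888733 [31.6937 35.6727] (328.6223449707031, 311.851806640625) 89.38488006591797
top [313.1 210.7] [0.6077 0.1023] -2.1603583382678835 [32.3266 36.2438] (351.4687805175781, 307.4656982421875) 89.35919952392578
top [314.1 226.4] [0.5677 0.1001] 9.866299627648914 [31.6786 37.2482] (349.0638732910156, 327.1881103515625) 89.69265747070312
top lips 0.72 [0.5487 0.0952 0.024 ]
top tcp px [410.6628 210.5428]
side [321.1 189.1] [0.6058 0.102 ] -2.5184421461736974 [31.7553 37.3503] (306.6357727050781, 367.75640869140625) 1.2372636795043945
side [307.7 191.6] [0.5655 0.1   ] 0.8246862018396826 [31.2862 36.9681] (309.171875, 367.5243225097656) 2.86860728263855
side lips 0.8 [0.5448 0.1208 0.024 ]
side lips 0.28 [0.696  0.3189 0.024 ]
side tcp px [343.4751 235.6861]
```

View pics/c3.png

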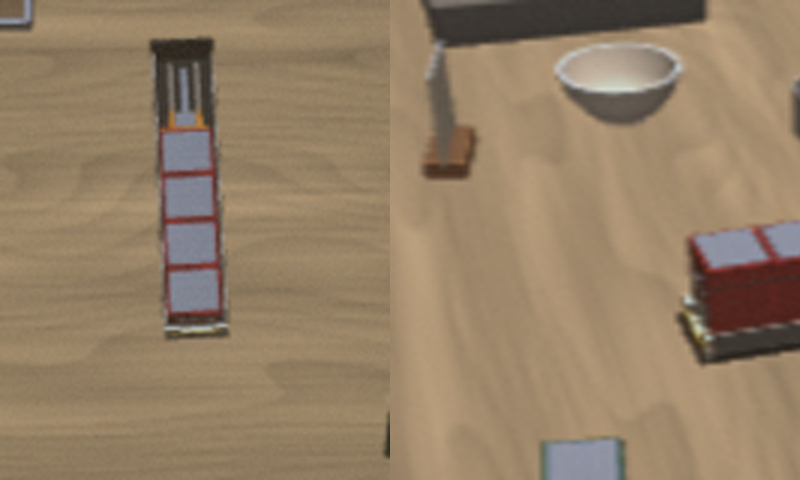

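>>> jog_arm --rows '[0,0.2,-0.3,0.05,-0.45,1,8.5,0,0.2,-0.3,0.05,-0.45,3.5,8.5,0,0.2,-0.3,0.05,-0.45,6.5,8.5,0,0.2,-0.3,0.05,-0.45,7.8,8.5,0,0.2,-0.3,0.05,-0.45,7.8,8.5,0,0.2,-0.3,0.05,-0.45,7.8,4,0,0.2,-0.3,0.05,-0.45,7.8,4,0,0.2,-0.3,0.05,-0.45,7.8,4]'

```text
clock: 14.07
eef_pos: [0.6007, -0.1332, 0.0397]
ee_rot: [-3.039, 0.792, -0.004]
contact_force: [-0.1, 0.0, 0.2]
finger_gap: 0.0511
finger_force: 0.2
```

>>> jog_arm --rows '[0,0,0,0,0,0,4,0,0,0,0,0,0,4,0,0,0,0,0,0,4,0,0,0,0,0,0,4]'

```text
clock: 14.4
eef_pos: [0.6008, -0.1335, 0.0399]
ee_rot: [-3.039, 0.792, -0.005]
contact_force: [-0.4, -0.2, 7.8]
finger_gap: 0.0453
finger_force: 61.9
```

```bash
python3 g.py 0.5989 -0.1361 0.15 2.4;
```

```text
at [ 0.6008 -0.1335  0.0399] yaw -29.23 F [-0.4 -0.2  7.8] gap 0.0453 t 14.4
turn [ -0.07  -0.18 -31.63] shift cm [-1.000e-02  3.000e-01 -1.101e+01]
```

>>> jog_arm --rows '[0,0,0,0,0,-2,4,0,0,0,0,0,-6,4,0,0,-3,0,0,-10,4,0,0,-10,0,0,-11,4,0,0,-17,0,0,-11,4,0,0,-24,0,0,-11,4,0,0,-31.6,0,0,-11,4,0,0,-31.6,0,0,-11,4]'

```text
clock: 15.07
eef_pos: [0.5992, -0.1334, 0.1485]
ee_rot: [-3.14, -0.072, -0.001]
contact_force: [0.1, -0.1, -1.9]
finger_gap: 0.0453
finger_force: 61.6
```

```bash
python3 g.py 0.4867 0.0968 0.145 2.4;
```

```text
at [ 0.5992 -0.1334  0.1485] yaw 2.62 F [ 0.1 -0.1 -1.9] gap 0.0453 t 15.0667
turn [-0.06 -0.02  0.22] shift cm [-10.18 -23.51   0.37]
```

>>> jog_arm --rows '[0,0,0.2,-10.2,-23.5,0.3,4,0,0,0.2,-10.2,-23.5,0.3,4,0,0,0.2,-10.2,-23.5,0.3,4,0,0,0.2,-10.2,-23.5,0.3,4,0,0,0.2,-10.2,-23.5,0.3,4,0,0,0.2,-10.2,-23.5,0.3,4,0,0,0.2,-10.2,-23.5,0.3,4,0,0,0.2,-10.2,-23.5,0.3,4]'

```text
clock: 15.73
eef_pos: [0.4862, 0.1009, 0.1457]
ee_rot: [-3.139, -0.065, 0.0]
contact_force: [0.7, 0.5, -1.2]
finger_gap: 0.0453
finger_force: 62.0
```

```bash
python3 g.py 0.5206 0.0982 0.068 2.4;
```

```text
at [0.4862 0.1009 0.1457] yaw 2.37 F [ 0.7  0.5 -1.2] gap 0.0453 t 15.7333
turn [-0.12  0.   -0.03] shift cm [3.42 0.43 7.77]
```

>>> jog_arm --rows '[0,0,0,0,0.4,2,4,0,0,0,0,0.4,5,4,0,0,0,0,0.4,7,4,0,0,0,1,0.4,7.7,4,0,0,0,2,0.4,7.7,4,0,0,0,2.7,0.4,7.7,4,0,0,0,2.7,0.4,7.7,4,0,0,0,2.7,0.4,7.7,4]'

```text
clock: 16.4
eef_pos: [0.5167, 0.0945, 0.0696]
ee_rot: [-3.139, -0.058, -0.004]
contact_force: [-0.4, -0.1, -1.5]
finger_gap: 0.0456
finger_force: 61.9
```

```bash
python3 g.py 0.5236 0.0984 0.0675 2.4;
```

```text
at [0.5167 0.0945 0.0696] yaw 2.11 F [-0.4 -0.1 -1.5] gap 0.0456 t 16.4
turn [-0.09 -0.16 -0.29] shift cm [ 0.7  -0.36  0.21]
```

>>> jog_arm --rows '[0,-0.1,-0.3,0.1,-0.2,0.1,4,0,-0.1,-0.3,0.3,-0.36,0.1,4,0,-0.1,-0.3,0.3,-0.36,0.1,4,0,-0.1,-0.3,0.3,-0.36,0.1,4,0,-0.1,-0.3,0.3,-0.36,0.1,4]'

```text
clock: 16.82
eef_pos: [0.5176, 0.0982, 0.0675]
ee_rot: [-3.14, -0.068, 0.003]
contact_force: [0.9, -0.6, -0.9]
finger_gap: 0.0456
finger_force: 61.9
```

```bash
python3 g.py 0.5246 0.0984 0.0675 2.4;
```

```text
at [0.5176 0.0982 0.0675] yaw 2.49 F [ 0.9 -0.6 -0.9] gap 0.0456 t 16.8167
turn [-0.05  0.1   0.09] shift cm [ 0.7   0.01 -0.01]
```

>>> jog_arm --rows '[0,0,0,0.2,0,-0.1,4,0,0,0,0.4,0,-0.1,4,0,0,0,0.4,0,-0.1,4,0,0,0,0.4,0,-0.1,4]'

```text
clock: 17.15
eef_pos: [0.5219, 0.0983, 0.0683]
ee_rot: [-3.14, -0.068, 0.002]
contact_force: [-1.1, 0.4, -0.5]
finger_gap: 0.0453
finger_force: 61.9
```

>>> jog_arm --rows '[0,0,0,0.1,0,0,4,0,0,0,0.1,0,0,4]'

```text
clock: 17.32
eef_pos: [0.5228, 0.0984, 0.0683]
ee_rot: [-3.14, -0.068, 0.003]
contact_force: [-0.6, 0.3, -0.9]
finger_gap: 0.0454
finger_force: 61.9
```

>>> jog_arm --rows '[0,0,0,0.1,0,0,4,0,0,0,0.1,0,0,4]'

```text
clock: 17.48
eef_pos: [0.5239, 0.0984, 0.0683]
ee_rot: [-3.14, -0.068, 0.003]
contact_force: [-0.2, 0.1, -1.9]
finger_gap: 0.0453
finger_force: 61.9
```

>>> jog_arm --rows '[0,0,0,0.1,0,0,4,0,0,0,0.1,0,0,4]'

```text
clock: 17.65
eef_pos: [0.5249, 0.0985, 0.0683]
ee_rot: [-3.14, -0.068, 0.002]
contact_force: [0.8, 0.4, -2.0]
finger_gap: 0.0456
finger_force: 61.9
```

>>> jog_arm --rows '[0,0,0,0.1,0,0,4,0,0,0,0.1,0,0,4]'

```text
clock: 17.82
eef_pos: [0.5259, 0.0985, 0.0683]
ee_rot: [-3.14, -0.068, 0.002]
contact_force: [-0.4, -0.4, -1.1]
finger_gap: 0.0453
finger_force: 61.9
```

>>> jog_arm --rows '[0,0,0,0.1,0,0,4,0,0,0,0.1,0,0,4]'

```text
clock: 17.98
eef_pos: [0.5269, 0.0985, 0.0683]
ee_rot: [-3.14, -0.068, 0.002]
contact_force: [0.0, -0.2, -0.7]
finger_gap: 0.0454
finger_force: 61.9
```

>>> jog_arm --rows '[0,0,0,0.1,0,0,4,0,0,0,0.1,0,0,4]'

```text
clock: 18.15
eef_pos: [0.5273, 0.0985, 0.0682]
ee_rot: [-3.14, -0.068, 0.004]
contact_force: [-2.1, -0.7, -1.5]
finger_gap: 0.0455
finger_force: 62.0
```

>>> jog_arm --rows '[0,0,0,0.1,0,0,4,0,0,0,0.1,0,0,4]'

```text
clock: 18.32
eef_pos: [0.5273, 0.0984, 0.0679]
ee_rot: [-3.141, -0.068, 0.007]
contact_force: [-5.0, -0.2, 2.5]
finger_gap: 0.0456
finger_force: 62.1
```

>>> jog_arm --rows '[0,0,0,0.1,0,0,4,0,0,0,0.1,0,0,4]'

```text
clock: 18.48
eef_pos: [0.5273, 0.0984, 0.0677]
ee_rot: [3.141, 0.068, -0.01]
contact_force: [-8.2, 0.3, 1.4]
finger_gap: 0.045
finger_force: 62.2
```

>>> jog_arm --rows '[0,0,0,0.1,0,0,4,0,0,0,0.1,0,0,4]'

```text
clock: 18.65
eef_pos: [0.5274, 0.0983, 0.0675]
ee_rot: [3.14, 0.068, -0.013]
contact_force: [-9.4, 0.1, 4.0]
finger_gap: 0.0453
finger_force: 62.5
```

>>> jog_arm --rows '[0,0,0,0.1,0,0,4,0,0,0,0.2,0,-0.1,4,0,0,0,0.3,0,-0.2,4,0,0,0,0.4,0,-0.2,4,0,0,0,0.5,0,-0.2,4,0,0,0,0.6,0,-0.2,4]'

```text
clock: 19.15
eef_pos: [0.5325, 0.0983, 0.0685]
ee_rot: [3.14, 0.069, -0.016]
contact_force: [-9.6, -0.4, -3.5]
finger_gap: 0.0454
finger_force: 61.8
```

```bash
python3 g.py 0.5690 0.1001 0.068 2.4;
```

```text
at [0.5325 0.0983 0.0685] yaw 2.5 F [-9.6 -0.4 -3.5] gap 0.0454 t 19.15
turn [0.04 0.58 0.1 ] shift cm [ 3.65 -0.03  0.02]
```

>>> jog_arm --rows '[0,0.1,0,0.2,0,0,4,0,0.2,0,0.4,-0.02,0,4,0,0.3,0,0.6,-0.03,0,4,0,0.4,0,0.8,-0.03,0,4,0,0.5,0,1.0,-0.03,0,4,0,0.5,0,1.2,-0.03,0,4,0,0.5,0,1.4,-0.03,0,4,0,0.5,0,1.6,-0.03,0,4]'

```text
clock: 19.82
eef_pos: [0.5482, 0.099, 0.0681]
ee_rot: [3.14, 0.068, -0.004]
contact_force: [-8.7, 0.5, -4.3]
finger_gap: 0.0454
finger_force: 61.8
```

>>> jog_arm --rows '[0,0,0,0.2,0,0,4,0,0,0,0.4,0,0,4,0,0,0,0.6,0,0,4,0,0,0,0.8,0,0,4,0,0,0,1.0,0,0,4,0,0,0,1.15,0,0,4,0,0,0,1.3,0,0,4]'

```text
clock: 20.4
eef_pos: [0.561, 0.0995, 0.0681]
ee_rot: [3.14, 0.068, -0.004]
contact_force: [-8.8, -0.3, -3.5]
finger_gap: 0.0456
finger_force: 61.8
```

```bash
python3 g.py 0.5690 0.1001 0.068 2.4;
```

```text
at [0.561  0.0995 0.0681] yaw 2.48 F [-8.8 -0.3 -3.5] gap 0.0456 t 20.4
turn [0.06 0.15 0.08] shift cm [ 0.8  -0.02  0.01]
```

>>> jog_arm --rows '[0,0,0,0.12,0,0,4,0,0,0,0.24,0,0,4,0,0,0,0.36,-0.02,0,4,0,0.1,0,0.48,-0.02,0,4,0,0.1,0,0.58,-0.02,0,4,0,0.1,0,0.66,-0.02,0,4,0,0.1,0,0.74,-0.02,0,4,0,0.1,0,0.74,-0.02,0,4]'

```text
clock: 21.07
eef_pos: [0.5684, 0.0999, 0.0681]
ee_rot: [3.14, 0.068, -0.001]
contact_force: [-8.7, -1.3, -4.2]
finger_gap: 0.0457
finger_force: 61.8
```

```bash
python3 g.py 0.5690 0.1001 0.068 2.4; python3 c.py 4;python3 - <<'E'
import cv2,numpy as np
d=np.load("shot4.npz");cv2.imwrite("pics/z4.png",cv2.resize(d["s"][170:225,280:345,::-1],None,fx=12,fy=10,interpolation=0))
E
```

```text
at [0.5684 0.0999 0.0681] yaw 2.47 F [-8.7 -1.3 -4.2] gap 0.0457 t 21.0667
turn [0.07 0.05 0.07] shift cm [ 0.06 -0.02  0.01]
top tcp px [314.3286 227.0171]
side [347.5 184.3] [0.6867 0.1055] 4.201084164878495 [30.7498 37.3646] (298.199462890625, 365.0332946777344) 3.11252760887146
side [334.7 186.6] [0.6471 0.1039] 1.9010847253246084 [31.0877 36.6025] (307.0359191894531, 362.5212707519531) 0.782747209072113
side [322.5 189.1] [0.6096 0.1012] -21.284817142292383 [25.8261 39.2198] (301.1697082519531, 367.6473388671875) 0.8281337022781372
side lips 0.97 [0.5384 0.0996 0.024 ]
side tcp px [308.7964 195.0537]
```

View pics/z4.png

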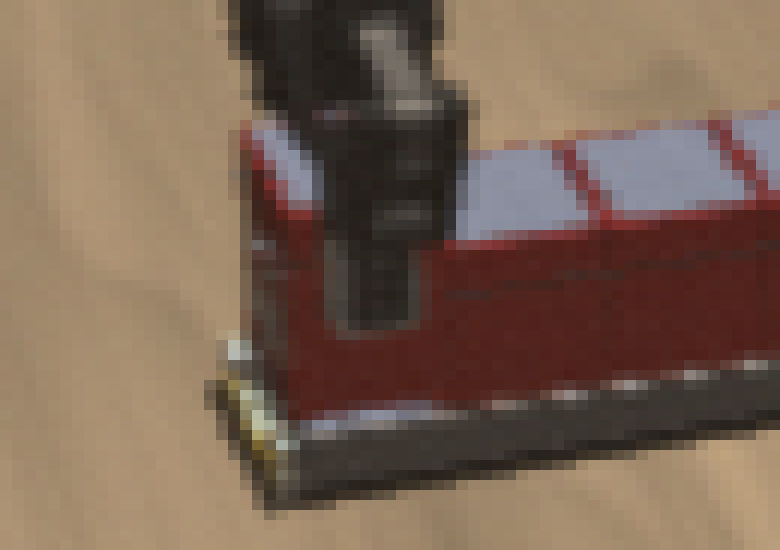

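>>> jog_arm --rows '[0,0,0,0.04,-0.02,0.1,4,0,0,0,0.04,-0.02,0.2,4,0,0,0,0.04,-0.02,0.3,4]'

```text
clock: 21.52
eef_pos: [0.5687, 0.1002, 0.066]
ee_rot: [3.139, 0.068, -0.001]
contact_force: [-14.6, -2.0, 5.6]
finger_gap: 0.0455
finger_force: 62.6
```

>>> jog_arm --rows '[0,0,0,0,0,0.1,4,0,0,0,0,0,0.2,4]'

```text
clock: 21.68
eef_pos: [0.5687, 0.1003, 0.0641]
ee_rot: [3.14, 0.068, -0.001]
contact_force: [-14.6, -1.3, 5.7]
finger_gap: 0.0454
finger_force: 62.7
```

>>> jog_arm --rows '[0,0,0,0,0,0.1,4,0,0,0,0,0,0.2,4]'

```text
clock: 21.85
eef_pos: [0.5687, 0.1004, 0.0622]
ee_rot: [3.14, 0.068, -0.001]
contact_force: [-14.3, -0.7, 6.3]
finger_gap: 0.0452
finger_force: 62.7
```

>>> jog_arm --rows '[0,0,0,0,0,0.1,4,0,0,0,0,0,0.2,4,0,0,0,0,0,0.3,4]'

```text
clock: 22.1
eef_pos: [0.5687, 0.1005, 0.0591]
ee_rot: [3.14, 0.068, -0.001]
contact_force: [-13.2, -1.1, 6.2]
finger_gap: 0.0451
finger_force: 62.7
```

>>> jog_arm --rows '[0,0,0,0,0,0.12,4,0,0,0,0,0,0.24,4,0,0,0,0,0,0.36,4,0,0,0,0,0,0.48,4,0,0,0,0,0,0.6,4,0,0,0,0,0,0.7,4,0,0,0,0,0,0.8,4]'

```text
clock: 22.68
eef_pos: [0.5686, 0.1005, 0.0511]
ee_rot: [3.14, 0.068, -0.001]
contact_force: [-13.5, -1.0, 6.4]
finger_gap: 0.0455
finger_force: 62.8
```

>>> jog_arm --rows '[0,0,0,0,0,0.1,4,0,0,0,0,0,0.2,4,0,0,0,0,0,0.3,4,0,0,0,0,0,0.4,4,0,0,0,0,0,0.45,4]'

```text
clock: 23.1
eef_pos: [0.5687, 0.1005, 0.0466]
ee_rot: [3.14, 0.068, -0.001]
contact_force: [-14.1, -1.5, 6.7]
finger_gap: 0.0454
finger_force: 62.8
```

>>> jog_arm --rows '[0,0,0,0,0,0.05,4,0,0,0,0,0,0.1,4,0,0,0,0,0,0.1,4]'

```text
clock: 23.35
eef_pos: [0.5687, 0.1005, 0.0459]
ee_rot: [3.14, 0.068, -0.001]
contact_force: [-15.1, -2.1, 8.6]
finger_gap: 0.0455
finger_force: 63.3
```

Seated on the floor; ease forward to the lips and release.

>>> jog_arm --rows '[0,0,0,-0.1,0,0,4,0,0,0,-0.2,0,0,4,0,0,0,-0.3,0,0,4,0,0,0,-0.4,0,0,4,0,0,0,-0.5,0,0,4,0,0,0,-0.5,0,0,4]'

```text
clock: 23.85
eef_pos: [0.5674, 0.1004, 0.046]
ee_rot: [-3.141, -0.067, -0.01]
contact_force: [-4.8, -1.1, -5.2]
finger_gap: 0.0454
finger_force: 62.2
```

>>> jog_arm --rows '[0,0,0,-0.06,0,0,4,0,0,0,-0.06,0,0,5,0,0,0,-0.06,0,0,6,0,0,0,-0.06,0,0,7,0,0,0,-0.06,0,0,7,0,0,0,-0.06,0,0,7]'

```text
clock: 24.35
eef_pos: [0.5691, 0.1015, 0.0476]
ee_rot: [-3.139, -0.068, -0.017]
contact_force: [0.9, -0.3, 0.1]
finger_gap: 0.07
finger_force: 0.0
```

>>> jog_arm --rows '[0,0,0,0,0,-2,7,0,0,0,0,0,-5,7.5,0,0,0,0,0,-9,8.5,0,0,0,0,0,-11,8.5,0,0,0,0,20,-11,8.5,0,0,0,0,20,-11,8.5,0,0,0,0,20,-11,8.5,0,0,0,0,20,-11,8.5]'

```text
clock: 25.02
eef_pos: [0.5747, -0.0672, 0.1575]
ee_rot: [-3.14, -0.07, -0.017]
contact_force: [-0.1, -0.2, -0.1]
finger_gap: 0.0851
finger_force: 0.0
```

>>> jog_arm --rows '[0,0,0,0,8,0,8.5,0,0,0,0,8,0,8.5,0,0,0,0,8,0,8.5,0,0,0,0,8,0,8.5]'

```text
clock: 25.35
eef_pos: [0.5776, -0.1492, 0.1568]
ee_rot: [3.141, 0.059, 0.015]
contact_force: [1.0, 0.4, -0.5]
finger_gap: 0.0849
finger_force: 0.0
```

```bash
python3 c.py 5
```

```text
top [311.5 180. ] [0.6874 0.1057] 22.45744097069553 [31.5277 36.2941] (354.87109375, 316.2673034667969) 89.7439193725586
top [312.6 195.3] [0.6475 0.1033] 16.97645194888733 [31.6937 35.6727] (328.6223449707031, 311.851806640625) 89.38488006591797
top [313.2 210.6] [0.6079 0.1022] -0.17778049258072315 [32.0487 36.224 ] (351.46868896484375, 307.3600769042969) 89.35922241210938
top [314.2 226.3] [0.5679 0.1   ] 6.922685388472104 [31.3703 37.2549] (349.0638732910156, 327.0051574707031) 89.69265747070312
top lips 0.56 [0.5519 0.0952 0.024 ]
top tcp px [418.0593 215.0444]
side [307.8 191.5] [0.5659 0.1005] 0.6802091054462664 [31.2344 37.0677] (301.02386474609375, 367.5243835449219) 2.8685431480407715
side lips 0.58 [0.5362 0.0807 0.024 ]
side tcp px [337.0209 226.7301]
```

View pics/c5.png

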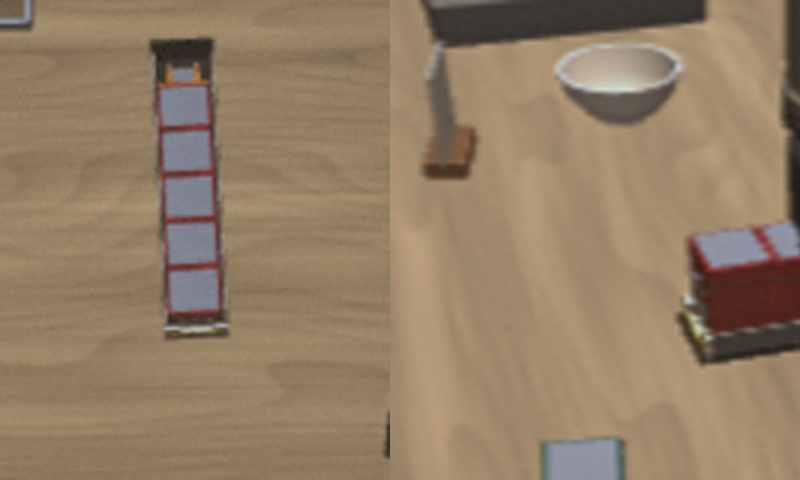

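```bash
python3 -c "
from cell import r
print(r.hand_in())"
```

```text
the job is handed in; nothing more can be done
None
```

I loaded both loose red tins and handed the job in; the last pictures show all five red tins in one row, with the front tin within about 0.5 mm of where the first row tin sat against the lips at the start. The hand-in call returned no verdict.

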